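# Hold a fritter over the plate with spring tongs

### The arm

A 6-joint arm with a two-finger parallel gripper is mounted at the origin on the work surface. World frame = base frame: x ahead of the robot, y to its left, z up, the work surface at z = 0. Lengths are in mm, angles in rad, forces in N, time in s.
With the tool pointing down it reaches from about 300 to 775 mm from the base axis. Payload 14.6 kg.
Tool frame: the origin (TCP) lies between the finger pads; the fingertips stand manip.tip_reach ahead of it and the grasp point (between the pads) lies 5 mm behind it (manip.tip_reach is the distance from the TCP to the fingertips, in mm); z points along the fingers, y is the line along which they close (so a half turn about z gives the same grasp; the last joint's range is limited). The gripper opens to 94 mm and grips with 3 to 60 N. Pads are 16 mm wide; open, the fingers measure 119 mm over their backs; the gripper's body (75 mm by 177 mm) begins 78 mm behind the grasp point.
Start: joints at [1.123, 0.3, 1.521, -0, 1.321, -0.067], TCP at [204.411, 510.593, 219.446] pointing down, gripper open.
Joint ranges: [-3.03, 3.03], [-0.79, 2.21], [0.23, 2.52], [-1.04, 4.18], [0, 3.07], [-2.55, 2.55]. Speed limits (rad/s): [2.22, 2.22, 2.57, 3.14, 3.14, 3.14].

### API

Orientations are given as [roll, pitch, yaw] about the fixed x, y, z axes, in that order (R = Rz(yaw) Ry(pitch) Rx(roll)).
In Python, from cell import manip gives the robot as it stands. The module is installed in compiled form; this text tells all that it offers.
- The arm moves only by the shell command python3 -m creep 'ROWS' [FORCE]. ROWS is JSON, a list of rows, each a list of 3 entries, a list of its own where there are three numbers: the opening, from -1 (shut) to 1 (fully open), then the shift along the tool's x, y, z in cm, then the turn about the tool's z in units of 5 degrees (1.0 is 5 degrees). In form: [[grip, [tx, ty, tz], roll], ...]. A call has 1 to 12 rows; each row is the pose to reach, as a shift and turn from the pose commanded when the call began, along the tool's axes at that moment; what a row does not reach only later rows make up. A row lasts 1/10 s, in which the tool goes at most 50 mm and 8.59 degrees, less where a joint would pass 70% of its speed; a pose out of reach is approached as far as the arm can. A call with a gripper value outside its range is refused whole. The fingers move at their own pace and stop on an object; FORCE is the grip in N (left out, the last holds). Time passes only in rows, so rows that repeat a pose let the fingers close. It gives the time, the measured TCP pose, the force, the opening and the grip force at its end, in the units of the state.
- manip.read_state(): the state, without advancing time (a new reading comes with each control period).
- manip.camera(name): name is "scene" or "top" or "wrist"; returns the picture (400x640x3 uint8, red, green, blue); there is no depth.
- manip.camera_params(name): a dict with "fovy" (degrees; the focal length in pixels is half the picture's height over the tangent of half this angle, whatever the lens; pixels are square), "cx", "cy" (the principal point, pixels), "origin" and "attitude" of the camera in the world. Camera axes: x right, y down, z forward; pixel columns grow to the right and rows downward; lengths in mm; the calibration is good to about 2 mm. A picture is of the moment at which its call begins: read the wrist's pose just before it. camera_params takes no time and is no camera call; for the wrist camera it gives the pose at the moment of the call.
- manip.sign_off(): hands the job in; it is judged then, once.
The state is a dict: "clock": time; "joints": joint angles; "qd": joint speeds; "effort": joint torques, N m; "eef_pos": TCP position; "eef_rot": TCP orientation; "wrist_force": force on the tool from outside, world axes, zero at the start; "moment": the same for the moment, N m; "finger_gap": finger opening in mm; "finger_force": force on a finger pad.
Only numpy, scipy, OpenCV 4.12 (cv2) and the standard library are available. Lean on these libraries where they do the work, as an engineer would, in place of code of your own. Each camera call takes 0.05 s, during which the arm holds its last target. There are 200 camera calls.

### The job

Pick up the spring tongs, close their cupped jaws on the brown fritter that cools on the granite slab, and hold it up over the middle of the steel plate, at least 10 cm above the platform. Touch the fritter only with the tongs, never with the robot's fingers, and leave the pot, the mug and the scoop where they are. Finish while still holding: the fritter stays in the tongs and the tongs stay in the gripper.

Things in the scene. Friction and masses are not known exactly. Their poses are not given: they have to be found in the camera images.
- tongs: Spring tongs on their side, jaws opening level: 236 mm long, 26 mm high, 115 g, two steel arms with dark wooden grips, brass pivot at the rear. Origin: underside, midway between the open grips, near the centre of mass. +x runs to the jaws, y across the arms (closing direction), z up. Axes fixed to the +y arm: on closing, the middle line turns by half of tongs_arm from x.
- tongs_grip (a point): Where to grip, across y: 13 mm above the tongs' origin, midway between the open grips. The wooden grips run from 45 mm behind to 40 mm ahead of it and fill the 26 mm height. Over their outer faces here: 51 mm open, 36 mm shut on the fritter (faces then parallel). Pivot 95 mm behind, centre of the cupped jaws 105 mm ahead, jaw tips 128 mm ahead.
- tongs_arm (a joint): Closing angle between the two arms: 0 open at rest, about 0.16 rad shut on the fritter, 0.30 rad at most. A spring holds the tongs open: squeezing the grips takes about 6 N at first, 9 N when shut on the fritter; a grip of 40 N holds it firmly. Squeezed only to 46 mm over the grips, the tongs are held and the jaws still pass over the fritter. The jaws close 2.1 times as much as the grips.
- jaw_a (a point): Middle of the inner face of the cupped +y jaw of the tongs, 13 mm above the tongs' underside; the jaw fills 2 to 24 mm above the underside. Gap between jaw_a and jaw_b: 76 mm open, 44 mm shut on the fritter.
- jaw_b (a point): Middle of the inner face of the cupped -y jaw of the tongs, 13 mm above the tongs' underside.
- fritter: Firm round brown rice fritter, 44 mm in diameter at its widest (10 to 23 mm above its base), 36 mm high, flat base, domed top, 45 g, standing on the granite slab. Origin: centre of its base, z up.
- fritter_mid (a point): Centre of the fritter, 16.5 mm above its base, at its widest.
- slab: Fixed dark granite slab, 200 mm (its x) by 290 mm (its y) by 30 mm high; its top is 30 mm above the platform. Origin: centre of its underside.
- plate: Round stainless steel plate, 200 mm in diameter, 18 mm high at the rim, lying loose on the platform. Origin: centre of its underside.
- pot: Black ceramic pot with its lid and knob, 144 mm in diameter, 121 mm high; bystander. Origin: centre of its underside.
- mug: Orange plastic mug, 80 mm in diameter, 88 mm high, handle at its +y; bystander. Origin: centre of its underside.
- scoop: Aluminium scoop with an 85 x 60 x 30 mm pan to its +x and a 100 mm round handle to its -x; bystander. Origin: underside, where handle and pan meet.
Mind the look-alikes: they are no part of the job. What is shaped like the tongs but purple is not meant.

How it is judged:
By the outcome, as a careful person would: the job done as asked, in the order asked, and still so for the second after the job is handed in, while the arm keeps its last pose, push and grip.
It also fails if it takes over 42 s, if anything falls off the work surface, if the arm or the gripper's body presses on something with over 40 N, if the wrist force passes 120 N, or if a joint passes its speed limit or range.

## Working session

There is one attempt and no reset: what is moved stays moved. The work goes in short steps, Python scripts to look and compute and a shell command to move; the robot and the scene stay as the last step left them, time stands still between calls to the robot, and variables do not carry over. Pictures are saved under pics/ and viewed, at most 10 in all, crops included, and the job is handed in when it is done.

```bash
mkdir -p pics
cat > h.py <<'E'
import numpy as np,cv2
from cell import manip
from scipy.spatial.transform import Rotation as R
def rot(a):
    a=np.array(a,float)
    if a.shape==(3,3): return a
    return R.from_euler('xyz',a).as_matrix()
def ray(p,u,v):
    f=200/np.tan(np.radians(p['fovy'])/2)
    d=rot(p['attitude'])@np.array([(u-p['cx'])/f,(v-p['cy'])/f,1]);return np.array(p['origin'],float),d
def onz(p,u,v,z):
    o,d=ray(p,u,v);return o+d*(z-o[2])/d[2]
def proj(p,X):
    f=200/np.tan(np.radians(p['fovy'])/2)
    c=rot(p['attitude']).T@(np.array(X,float)-p['origin']);return c[0]/c[2]*f+p['cx'],c[1]/c[2]*f+p['cy']
def save(n,im): cv2.imwrite('pics/'+n+'.png',im[...,::-1])
E
python3 - <<'E'
from h import *
for n in('top','scene'):
    print(n,manip.camera_params(n)); im=manip.camera(n); np.save(n,im); save(n,im)
print(manip.camera_params('wrist'),manip.tip_reach); print(manip.read_state())
E
```

```text
top {'fovy': 55.160463698159255, 'cx': 317.05660057076744, 'cy': 200.62527189412984, 'origin': array([ 320.66081412,  -12.11225853, 1298.26051212]), 'attitude': array([-2.97218182, -0.00715308, -1.54550607])}
scene {'fovy': 47.48143147627272, 'cx': 327.4936490642409, 'cy': 191.57839537007305, 'origin': array([1339.23544331,  455.05499834, 1292.13337339]), 'attitude': array([-2.48527266e+00,  2.41860114e-03,  2.08537140e+00])}
{'fovy': 61.85142997222358, 'cx': 323.7612380510375, 'cy': 202.34829468234167, 'origin': array([127.22908609, 542.39835522, 384.13629413]), 'attitude': array([2.85381152e+00, 1.10986182e-03, 1.18952390e+00])} 14.0
{'clock': 0.1, 'joints': array([ 1.12339807e+00,  3.00404189e-01,  1.52153331e+00,  7.09303505e-06,
        1.32065732e+00, -6.66115478e-02]), 'qd': array([-0.00012121, -0.00207795, -0.00188678, -0.00053632,  0.00119842,
        0.00149024]), 'effort': array([ 1.69359486e-03, -5.32646227e+01, -3.53281295e+01,  7.09209172e-02,
        2.34620506e-02, -8.89117609e-05]), 'eef_pos': array([204.32118888, 510.40661163, 218.94322122]), 'eef_rot': array([-3.14059317e+00, -7.35617492e-05,  2.76080415e+00]), 'wrist_force': array([-0.12279092, -0.08664309,  0.29481678]), 'moment': array([-0.01157038, -0.01465074,  0.048375  ]), 'finger_force': 0.0, 'finger_gap': 94.38623589141496}
```

View pics/top.png

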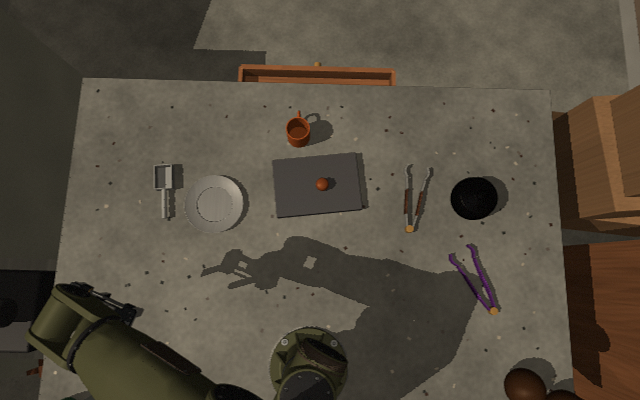

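View pics/scene.png

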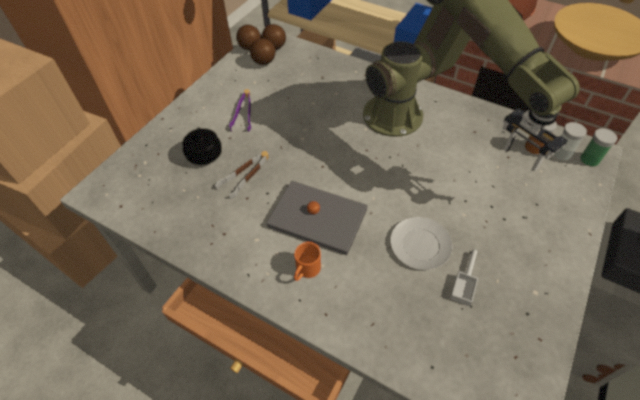

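The top view shows the brown-gripped tongs with their pivot at about (409,228) and jaw tips at about (410,167) and (430,169). The fritter is at (322,184), the plate at (215,203) and the slab spans (273–361, 153–217). The mug is at (298,130), the pot at (474,198), and the purple look-alike at (475,280). The scene view agrees.

Run:
```python
from h import *
P={n:manip.camera_params(n) for n in('top','scene')}
T=np.load('top.npy');S=np.load('scene.npy')
def blob(im,box,f,name):
    x0,y0,x1,y1=box;c=im[y0:y1,x0:x1].astype(int);h=cv2.cvtColor(im[y0:y1,x0:x1],cv2.COLOR_RGB2HSV).astype(int)
    m=f(h).astype(np.uint8);n,l,s,ce=cv2.connectedComponentsWithStats(m)
    out=[(s[i,4],ce[i]+[x0,y0],s[i,:4]+[x0,y0,0,0]) for i in range(1,n) if s[i,4]>5]
    print(name,[(int(a),b.round(1).tolist(),c.tolist()) for a,b,c in sorted(out,key=lambda t:-t[0])[:4]]);return out
sat=lambda h:(h[...,1]>130)&(h[...,2]>50)&((h[...,0]<25)|(h[...,0]>170))
f=blob(T,(280,160,355,210),sat,'fritT');f2=blob(S,(290,190,340,228),sat,'fritS')
g=blob(T,(395,155,445,240),lambda h:(h[...,1]>90)&(h[...,0]<25),'tongT')
g2=blob(S,(205,140,280,200),lambda h:(h[...,1]>90)&(h[...,0]<25),'tongS')
pl=blob(T,(170,165,255,240),lambda h:(h[...,1]<22)&(h[...,2]>110),'plT')
big=lambda o:max(o,key=lambda t:t[0])[1]
a=onz(P['top'],*big(f),50);print('frit top@50',a.round(1),'scene@50',onz(P['scene'],*big(f2),50).round(1))
print('plate',onz(P['top'],*big(pl),12).round(1), onz(P['top'],187,203,18).round(1),onz(P['top'],243,203,18).round(1))
for n,u in dict(piv=(409,228),ja=(410,168),jb=(430,169)).items(): print(n,onz(P['top'],*u,15).round(1))
for c in [(273,160),(357,153),(361,209),(277,217)]: print('slab',onz(P['top'],*c,30).round(1))
c1=cv2.resize(T[150:245,385:445],None,fx=6,fy=6,interpolation=cv2.INTER_CUBIC)
c2=cv2.resize(T[150:245,170:225],None,fx=1,fy=1)
save('tongcrop',c1)
```

```text
fritT [(125, [321.4, 183.7], [316, 178, 12, 13])]
fritS [(126, [313.0, 207.4], [307, 202, 13, 12])]
tongT [(83, [405.8, 201.3], [404, 189, 5, 25]), (81, [418.9, 203.2], [415, 191, 8, 25]), (61, [408.8, 228.6], [404, 225, 10, 8])]
tongS [(86, [252.2, 172.0], [245, 164, 15, 17]), (84, [243.3, 166.8], [236, 160, 16, 15]), (40, [264.8, 154.0], [261, 151, 8, 8])]
plT []
frit top@50 [591.8 -28.7  50. ] scene@50 [590.2 -27.8  50. ]Traceback (most recent call last):
  File "<stdin>", line 16, in <module>
  File "<stdin>", line 14, in <lambda>
ValueError: max() iterable argument is empty
```

Run:
```python
from h import *
P={n:manip.camera_params(n) for n in('top','scene')}
T=np.load('top.npy')
pt=P['top']
for z in(13,24):
  print(z,[onz(P[n],*u,z)[:2].round(1).tolist() for n,u in [('top',(405.8,201.3)),('top',(418.9,203.2)),('top',(408.8,228.6)),('scene',(243.3,166.8)),('scene',(252.2,172.0)),('scene',(264.8,154.0))]])
for u in [(410,167),(430,169)]: print('jaw',onz(pt,*u,18).round(1))
for c in [(273,160),(357,153),(361,209),(277,217)]: print('slab',onz(pt,*c,30).round(1))
g=cv2.cvtColor(T,cv2.COLOR_RGB2GRAY)[160:250,170:265]
m=cv2.medianBlur(g,5);print(np.percentile(m,[5,50,95]))
cs=cv2.HoughCircles(cv2.GaussianBlur(g,(3,3),0),cv2.HOUGH_GRADIENT,1,20,param1=80,param2=12,minRadius=24,maxRadius=33)
for c in cs[0][:3]:
  u=c[:2]+[170,160];print('plate',u,c[2],onz(pt,*u,18).round(1),'R',np.linalg.norm(onz(pt,u[0]+c[2],u[1],18)-onz(pt,*u,18)))
h=T.copy()
save('tongcrop',cv2.resize(T[150:245,385:445],None,fx=6,fy=6,interpolation=cv2.INTER_CUBIC))
```

```text
13 [[546.4, -318.3], [541.0, -363.0], [453.3, -327.2], [535.3, -361.7], [539.8, -318.3], [443.1, -328.3]]
24 [[544.4, -315.7], [539.1, -360.0], [452.1, -324.5], [542.2, -354.7], [546.7, -311.6], [450.9, -321.6]]
jaw [ 666.  -333.3   18. ]
jaw [ 660.7 -402.3   18. ]
slab [674.7 138.5  30. ]
slab [ 707.4 -148.7   30. ]
slab [ 513.2 -163.6   30. ]
slab [478.9 116.4  30. ]
[ 56. 105. 128.]
plate [221.5 201.5] 26.6 [528.2 307.5  18. ] R 89.92335447576609
```

View pics/tongcrop.png

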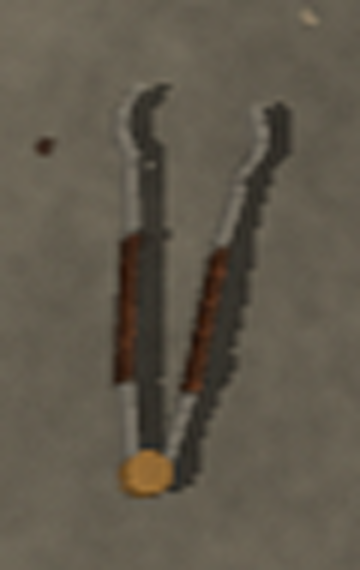

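Both views agree on the tongs, with the grip near (543,-336), yaw about -0.15 to -0.2, and the fritter near (591,-28). I'll move the wrist camera over the tongs.

```bash
cat >> h.py <<'E'
def go(x,y,z,yaw):  # shift in tool axes (cm) and turn (units) to reach target
    s=manip.read_state();Rm=rot(s['eef_rot']);d=Rm.T@(np.array([x,y,z])-s['eef_pos'])/10
    dy=(yaw-s['eef_rot'][2]+np.pi)%(2*np.pi)-np.pi
    print('at',s['eef_pos'].round(1),s['eef_rot'].round(4),'t',s['clock'],'gap',round(s['finger_gap'],1),'F',round(s['finger_force'],1),s['wrist_force'].round(1));print('rows: shift',d.round(2),'turn',round(-np.degrees(dy)/5,2))
E
python3 -m creep '[[1,[-31.3,-33,0],-1.2],[1,[-31.3,-33,0],-1.2],[1,[-31.3,-33,0],-1.2],[1,[-31.3,-33,0],-1.2],[1,[-31.3,-33,0],-1.2],[1,[-31.3,-33,0],-1.2],[1,[-31.3,-33,0],-1.2],[1,[-31.3,-33,0],-1.2],[1,[-31.3,-33,0],-1.2],[1,[-31.3,-33,0],-1.2]]'
python3 -c "
from h import *
go(520,-330,219,2.97)"
```

```text
clock: 1.1
eef_pos: [373.4, 83.8, 219.4]
eef_rot: [-3.141, 0.0, 2.86]
wrist_force: [0.3, 0.3, 0.9]
finger_gap: 93.7
finger_force: 0.0
at [373.4  83.8 219.4] [-3.1410e+00  2.0000e-04  2.8597e+00] t 1.1 gap 93.7 F 0.0 [0.3 0.3 0.9]
rows: shift [-25.59 -35.67   0.06] turn -1.26
```

```bash
python3 -m creep '[[1,[-25.6,-35.7,0],-1.26],[1,[-25.6,-35.7,0],-1.26],[1,[-25.6,-35.7,0],-1.26],[1,[-25.6,-35.7,0],-1.26],[1,[-25.6,-35.7,0],-1.26],[1,[-25.6,-35.7,0],-1.26],[1,[-25.6,-35.7,0],-1.26],[1,[-25.6,-35.7,0],-1.26],[1,[-25.6,-35.7,0],-1.26],[1,[-25.6,-35.7,0],-1.26],[1,[-25.6,-35.7,0],-1.26],[1,[-25.6,-35.7,0],-1.26]]'
python3 - <<'E'
from h import *
import json
p=manip.camera_params('wrist');im=manip.camera('wrist');np.save('w1',im);save('w1',im)
print(p); import pickle;pickle.dump(p,open('w1.p','wb'))
# rough fits
h=cv2.cvtColor(im,cv2.COLOR_RGB2HSV).astype(int)
m=((h[...,1]>90)&((h[...,0]<25))).astype(np.uint8)
n,l,s,c=cv2.connectedComponentsWithStats(m)
for i in range(1,n):
  if s[i,4]>60:
    r=cv2.minAreaRect(np.argwhere(l==i)[:,::-1].astype(np.float32))
    print(s[i],c[i].round(1),onz(p,*c[i],26)[:2].round(1),[onz(p,*q,26)[:2].round(1).tolist() for q in cv2.boxPoints(r)])
E
```

```text
clock: 2.3
eef_pos: [521.4, -324.0, 219.5]
eef_rot: [3.141, -0.0, 2.976]
wrist_force: [0.1, -0.6, 0.3]
finger_gap: 93.8
finger_force: 0.0
{'fovy': 61.85142997222358, 'cx': 323.7612380510375, 'cy': 202.34829468234167, 'origin': array([ 439.44826264, -309.4940111 ,  384.66010782]), 'attitude': array([ 2.85403432e+00, -3.55618143e-04,  1.40522491e+00])}
[499   8  12  13  86] [504.1  14.1] [ 386.7 -125. ] [[386.9, -131.2], [381.2, -123.6], [386.8, -118.4], [392.6, -126.1]]
[300 106  25  25 493] [311.9 117.9] [ 451.5 -324. ] [[437.8, -333.9], [441.8, -309.5], [465.8, -313.5], [461.6, -338.4]]
[147 122  11  12  62] [152.1 127.7] [ 433.7 -491.3] [[433.5, -497.3], [428.2, -488.5], [433.4, -485.3], [438.8, -494.1]]
[329 161  12  75 373] [334.3 198.9] [ 542.1 -314.6] [[499.3, -314.8], [499.7, -309.2], [586.0, -314.3], [585.6, -320.2]]
[292 164   8  74 443] [295.3 199.6] [ 535.7 -357.7] [[579.0, -371.0], [495.9, -352.2], [497.2, -345.6], [580.4, -363.9]]
[ 583  184   57   43 1874] [610.8 204.9] [600.2  -9.4] [[610.9, -44.2], [564.5, -35.5], [590.0, 24.4], [637.9, 17.8]]
[621 286  19  21 223] [632.7 295.1] [722.8  25.7] [[707.6, 10.6], [711.2, 32.1], [739.8, 34.9], [736.2, 13.0]]
[ 106  321   40   69 1244] [120.9 355.8] [ 705.3 -620.4] [[748.2, -663.8], [648.7, -608.7], [664.8, -571.7], [766.2, -624.5]]
[ 503  322   40   68 1267] [526.9 355.7] [ 792.1 -101.3] [[737.5, -133.9], [735.1, -92.9], [847.1, -74.4], [850.5, -118.4]]
```

View pics/w1.png

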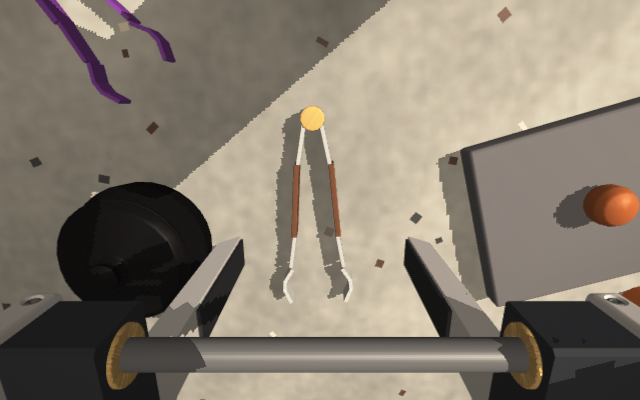

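The wrist view shows the pivot at (312,118), the grips at (334,199) and (295,200), and the jaws near (350,290) and (289,290). The purple pair is top left and the pot is left at about (135,255). Yaw is -0.14 and the grip length comes out at 85–86 mm, as it should. Next I check the pot's clearance from the gripper body.

Run:
```python
from h import *
pt=manip.camera_params('top')
T=np.load('top.npy');g=cv2.cvtColor(T,cv2.COLOR_RGB2GRAY)[170:228,440:515]
m=(g<35).astype(np.uint8);n,l,s,c=cv2.connectedComponentsWithStats(m);i=1+np.argmax(s[1:,4]);u=c[i]+[440,170]
print(s[i]+[440,170,0,0,0],u,onz(pt,*u,70).round(1),onz(pt,450,198,80).round(1))
print(manip.read_state()['joints'].round(2))
go(543.5,-337,120,3.0016)
```

```text
[ 451  177   47   43 1597] [473.79837195 197.90920476] [ 553.5 -527.5   70. ] [ 549.3 -445.9   80. ]
[-0.62  0.44  1.32  0.    1.37 -2.02]
at [ 521.4 -324.   219.8] [3.1416e+00 1.0000e-04 2.9767e+00] t 2.35 gap 93.8 F 0.0 [ 0.2  0.2 -0.8]
rows: shift [-2.39 -0.92  9.98] turn -0.29
```

```bash
python3 -m creep '[[1,[-2.4,-0.9,5],-0.3],[1,[-2.4,-0.9,10],-0.3],[1,[-2.4,-0.9,14],-0.3],[1,[-2.4,-0.9,16],-0.3],[1,[-2.4,-0.9,16],-0.3],[1,[-2.4,-0.9,16],-0.3],[1,[-2.4,-0.9,16],-0.3]]'
python3 - <<'E'
from h import *
go(543.5,-337,17,3.0016)
p=manip.camera_params('wrist');im=manip.camera('wrist');save('w2',im)
h=cv2.cvtColor(im,cv2.COLOR_RGB2HSV).astype(int)
m=((h[...,1]>90)&((h[...,0]<25))).astype(np.uint8)
n,l,s,c=cv2.connectedComponentsWithStats(m)
for i in range(1,n):
  if s[i,4]>300:
    r=cv2.minAreaRect(np.argwhere(l==i)[:,::-1].astype(np.float32))
    print(s[i],onz(p,*c[i],26)[:2].round(1),[onz(p,*q,26)[:2].round(1).tolist() for q in cv2.boxPoints(r)])
E
```

```text
clock: 3.05
eef_pos: [544.4, -338.4, 61.9]
eef_rot: [-3.14, 0.003, 3.002]
wrist_force: [0.5, 0.4, -0.8]
finger_gap: 94.0
finger_force: 0.0
at [ 544.4 -338.4   61.9] [-3.1400e+00  3.0000e-03  3.0021e+00] t 3.05 gap 94.0 F 0.0 [ 0.5  0.4 -0.8]
rows: shift [0.13 0.13 4.49] turn 0.01
[ 302   61   45   47 1647] [ 451.7 -324.1] [[438.0, -334.8], [441.5, -310.5], [465.9, -313.5], [462.4, -338.7]]
[ 283  165   18  126 1312] [ 534.5 -357.4] [[578.7, -371.7], [494.6, -351.9], [496.0, -345.1], [580.3, -364.1]]
[ 349  165   17  126 1284] [ 540.5 -315.1] [[500.1, -316.0], [500.7, -309.3], [586.9, -314.2], [586.3, -321.8]]
[ 106  322   40   68 1258] [ 616.4 -497. ] [[640.9, -520.9], [584.1, -491.2], [592.6, -470.1], [650.4, -498.4]]
[ 503  322   40   68 1270] [ 657.  -204.2] [[626.8, -223.4], [624.8, -200.4], [687.5, -188.3], [690.1, -212.9]]
```

View pics/w2.png

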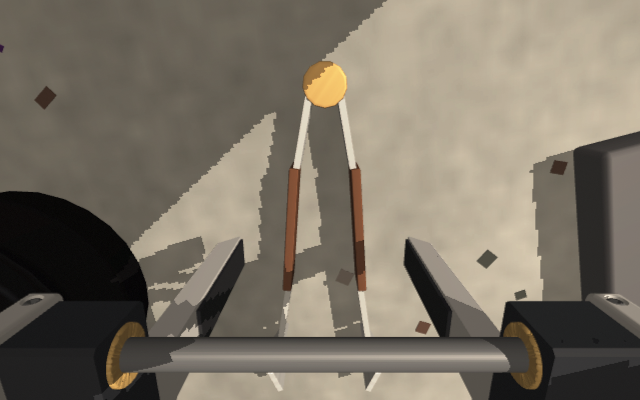

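The tongs are centred between the fingers: pivot at (325,83), grips at (293,228) and (357,228). I'll descend and close to about 46 mm.

```bash
python3 -m creep '[[1,[0.1,0.1,2],0],[1,[0.1,0.1,4],0],[1,[0.1,0.1,4.5],0],[1,[0.1,0.1,4.5],0],[0.12,[0.1,0.1,4.5],0],[0.12,[0.1,0.1,4.5],0],[0.12,[0.1,0.1,4.5],0],[0,[0.1,0.1,4.5],0],[-0.02,[0.1,0.1,4.5],0],[-0.02,[0.1,0.1,4.5],0],[-0.02,[0.1,0.1,4.5],0],[-0.02,[0.1,0.1,4.5],0]]' 30
```

```text
clock: 4.3
eef_pos: [542.7, -337.1, 14.5]
eef_rot: [-3.141, 0.0, 3.002]
wrist_force: [0.8, -1.1, 0.9]
finger_gap: 46.6
finger_force: 7.2
```

```bash
python3 -m creep '[[-0.02,[0,0,-1],0],[-0.02,[0,0,-3],0],[-0.02,[0,0,-6],0],[-0.02,[0,0,-10],0],[-0.02,[0,0,-13],0],[-0.02,[0,0,-15],0],[-0.02,[0,0,-15],0],[-0.02,[0,0,-15],0]]'
python3 - <<'E'
from h import *
go(455,-28,165,3.1416)
E
```

```text
clock: 5.1
eef_pos: [542.4, -336.9, 163.9]
eef_rot: [3.141, -0.0, 3.002]
wrist_force: [-0.0, 0.7, -2.3]
finger_gap: 46.3
finger_force: 6.8
at [ 542.4 -336.9  163.9] [ 3.1414e+00 -4.0000e-04  3.0017e+00] t 5.1 gap 46.3 F 6.8 [-0.   0.7 -2.3]
rows: shift [12.97 29.37 -0.1 ] turn -1.6
```

```bash
python3 -m creep '[[-0.02,[0.5,1.2,0],-0.1],[-0.02,[1.6,3.6,0],-0.3],[-0.02,[3.2,7.2,0],-0.5],[-0.02,[4.9,11,0],-0.7],[-0.02,[6.6,15,0],-0.9],[-0.02,[8.3,19,0],-1.1],[-0.02,[10,22.7,0],-1.3],[-0.02,[11.5,26,0],-1.45],[-0.02,[12.5,28.4,0],-1.55],[-0.02,[13,29.4,0],-1.6],[-0.02,[13,29.4,0],-1.6],[-0.02,[13,29.4,0],-1.6]]'
python3 - <<'E'
from h import *
p=manip.camera_params('wrist');s=manip.read_state();im=manip.camera('wrist');save('w3',im);np.save('w3',im)
print(s['eef_pos'].round(1),s['eef_rot'].round(4),p['origin'].round(1))
z=s['eef_pos'][2]-14.5
h=cv2.cvtColor(im,cv2.COLOR_RGB2HSV).astype(int)
m=((h[...,1]>90)&((h[...,0]<25)|(h[...,0]>170))).astype(np.uint8)
n,l,st,c=cv2.connectedComponentsWithStats(m)
Rm=rot(s['eef_rot'])
for i in range(1,n):
  if st[i,4]>300:
    q=onz(p,*c[i],z+26); print(st[i],c[i].round(1),'tool',(Rm.T@(q-s['eef_pos'])).round(1),'@50',onz(p,*c[i],50).round(1))
E
```

```text
clock: 6.3
eef_pos: [455.0, -28.5, 164.0]
eef_rot: [-3.142, -0.001, 3.141]
wrist_force: [0.2, 0.2, -1.4]
finger_gap: 46.4
finger_force: 6.8
[455.  -28.5 164. ] [-3.1415e+00 -7.0000e-04  3.1410e+00] [372.  -27.5 329.2]
[ 294   51   59   61 2774] [323.1  80.7] tool [ 92.6   0.6 -11.4] @50 [354.6 -28.   50. ]
[ 279  185   18  152 2094] [286.9 259.9] tool [  7.3 -17.8 -11.5] @50 [509.6 -61.5  50. ]
[ 352  185   18  152 2050] [360.9 260.1] tool [  7.2  19.7 -11.5] @50 [509.8   6.5  50. ]
[ 302  309   44   28 1023] [323.5 324.3] tool [-30.8   0.7 -11.5] @50 [578.8 -28.   50. ]
[213 321  22  69 786] [221.4 356.1] tool [-51.4 -56.  -11.5] @50 [ 616.2 -131.    50. ]
[414 322  22  68 792] [426.4 356.1] tool [-51.5  57.9 -11.5] @50 [616.4  75.9  50. ]
```

View pics/w3.png

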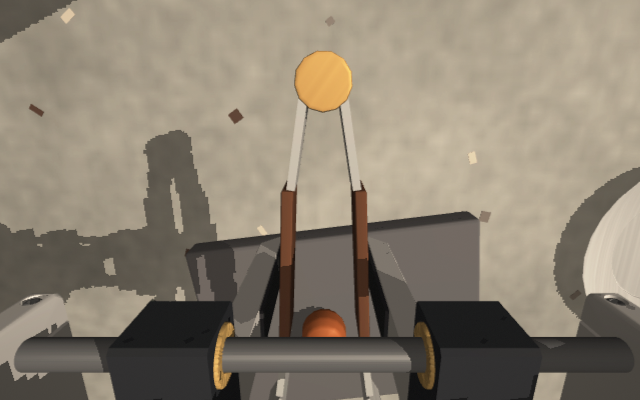

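The wrist view shows the tongs square in the fingers (pivot at (323,81)) and the fritter centred between the arms at (323,322). I'll move over it and check from the fixed cameras before going down.

```bash
python3 -m creep '[[-0.02,[-1,0,0],0],[-0.02,[-2.86,0,1],0],[-0.02,[-2.86,0,3],0],[-0.02,[-2.86,0,5],0],[-0.02,[-2.86,0,6.5],0],[-0.02,[-2.86,0,6.5],0],[-0.02,[-2.86,0,6.5],0]]'
python3 - <<'E'
from h import *
go(483.6,-28.5,48,3.1416)
a=manip.camera('top');b=manip.camera('scene');np.save('t4',a);np.save('s4',b)
up=lambda i:cv2.resize(i,None,fx=5,fy=5,interpolation=cv2.INTER_CUBIC)
save('c4',np.hstack([up(a[150:230,290:355]),up(b[170:250,265:345])]))
E
```

```text
clock: 7.05
eef_pos: [484.1, -28.3, 99.7]
eef_rot: [-3.142, -0.0, 3.141]
wrist_force: [-0.4, 0.6, -1.0]
finger_gap: 46.3
finger_force: 6.8
at [484.1 -28.3  99.7] [-3.1416 -0.      3.1406] t 7.05 gap 46.3 F 6.8 [-0.4  0.6 -1. ]
rows: shift [ 0.05 -0.02  5.17] turn -0.01
```

View pics/c4.png

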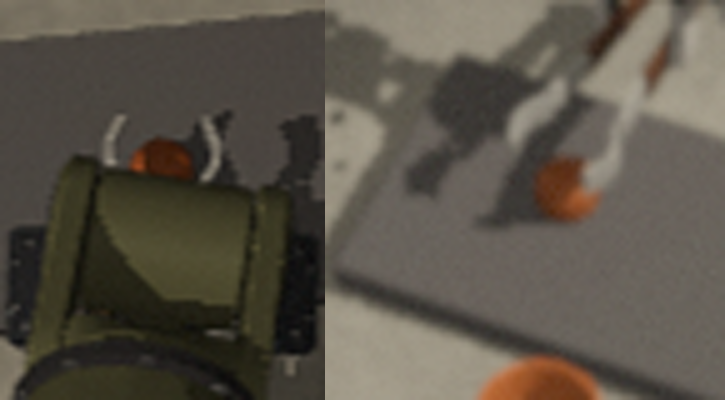

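The top crop shows jaw tips at about (314,173) and (331,173), with the fritter between them at about (322,183). Quick numeric check of jaw position.

```bash
python3 - <<'E'
from h import *
p=manip.camera_params('top');q=manip.camera_params('scene')
for u in [(314,173),(331.4,173)]: print(onz(p,*u,109).round(1))
for y in(-28+22,-28-22): print('expect tip',np.round(proj(p,(609.7,y,109)),1))
# scene-view near jaw end crop (590,185), far (515,135)
for u in [(265+(590-325)/5,170+185/5),(265+(515-325)/5,170+135/5)]: print(onz(q,*u,98).round(1))
E
python3 -m creep '[[-0.02,[0,0,1.5],0],[-0.02,[0,0,3],0],[-0.02,[0,0,4],0],[-0.02,[0,0,4.8],0],[-0.02,[0,0,5.15],0],[-0.02,[0,0,5.15],0],[-0.02,[0,0,5.15],0]]'
```

```text
[613.4  -3.5 109. ]
[614.9 -59.  109. ]
expect tip [314.8 174.1]
expect tip [328.6 174.5]
[609.8   4.1  98. ]
[599.  -59.2  98. ]
clock: 7.85
eef_pos: [483.8, -27.9, 48.4]
eef_rot: [-3.142, 0.001, 3.141]
wrist_force: [0.3, -0.6, -1.8]
finger_gap: 46.4
finger_force: 6.8
```

```bash
python3 -m creep '[[-0.1,[0,0,0],0],[-0.15,[0,0,0],0],[-0.2,[0,0,0],0],[-0.25,[0,0,0],0],[-0.4,[0,0,0],0],[-0.6,[0,0,0],0],[-1,[0,0,0],0],[-1,[0,0,0],0],[-1,[0,0,0],0],[-1,[0,0,0],0]]' 40
```

```text
clock: 8.85
eef_pos: [483.6, -27.8, 48.0]
eef_rot: [-3.142, 0.0, 3.141]
wrist_force: [0.1, -0.4, -0.1]
finger_gap: 35.0
finger_force: 40.0
```

```bash
python3 -m creep '[[-1,[0,0,-0.5],0],[-1,[0,0,-1.5],0],[-1,[0,0,-3],0],[-1,[0,0,-5],0],[-1,[0,0,-8],0],[-1,[0,0,-11],0],[-1,[0,0,-13.5],0],[-1,[0,0,-15],0],[-1,[0,0,-15],0],[-1,[0,0,-15],0]]'
python3 - <<'E'
from h import *
q=manip.camera_params('scene');p=manip.camera_params('top')
s=manip.camera('scene');t=manip.camera('top');w=manip.camera('wrist')
# plate: bright low-saturation contour in both views
for n,im,c,b in(('top',t,p,(170,160,262,245)),('scene',s,q,(375,205,465,280))):
    x0,y0,x1,y1=b;g=cv2.cvtColor(im,cv2.COLOR_RGB2GRAY)[y0:y1,x0:x1]
    _,m=cv2.threshold(cv2.GaussianBlur(g,(5,5),0),0,255,cv2.THRESH_OTSU)
    cs,_=cv2.findContours(m,0,2);k=max(cs,key=cv2.contourArea);e=cv2.fitEllipse(cv2.convexHull(k));u=np.array(e[0])+[x0,y0]
    print(n,e[1],u,onz(c,*u,16).round(1))
up=lambda i,f:cv2.resize(i,None,fx=f,fy=f,interpolation=cv2.INTER_CUBIC)
save('c5',np.hstack([up(s[130:260,280:480],2),up(t[150:250,160:360],2)[:260] if 0 else cv2.resize(t[150:280,160:360],(400,260))]))
E
```

```text
clock: 9.85
eef_pos: [483.3, -27.8, 197.8]
eef_rot: [3.142, 0.0, 3.141]
wrist_force: [-0.1, 0.2, -1.5]
finger_gap: 34.9
finger_force: 40.0Traceback (most recent call last):
  File "<stdin>", line 8, in <module>
cv2.error: OpenCV(4.12.0) /io/opencv/modules/imgproc/src/shapedescr.cpp:361: error: (-201:Incorrect size of input array) There should be at least 5 points to fit the ellipse in function 'fitEllipseNoDirect'
```

Run:
```python
from h import *
s=manip.camera('scene');t=manip.camera('top');np.save('s5',s);np.save('t5',t)
up=lambda i:cv2.resize(i,(400,300),interpolation=cv2.INTER_CUBIC)
T=np.load('top.npy');S=np.load('scene.npy')
save('c5',np.vstack([np.hstack([up(T[165:240,170:270]),up(S[205:280,370:470])]),np.hstack([up(s[130:280,280:480]),up(t[130:280,170:370])])]))
```

```text
(no output)
```

View pics/c5.png

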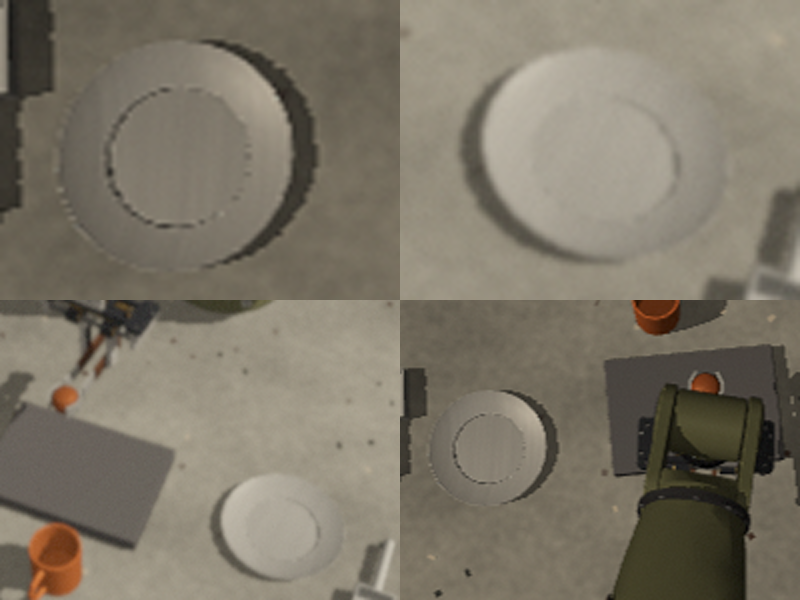

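The fritter is up in the jaws. Plate rim centre: top about (214.3,203.8), scene about (421,243.4).

Run:
```python
from h import *
p=manip.camera_params('top');q=manip.camera_params('scene')
a=onz(p,214.3,203.8,18);b=onz(q,421,243.4,18);print(a.round(1),b.round(1),[np.linalg.norm(onz(p,u,203.8,18)-a).round(1) for u in(185,243.7)])
c=(a+b)/2;yw=0.45;d=np.array([np.cos(yw),np.sin(yw)])
g=c[:2]-107.4*d;print(g,np.hypot(*g));go(*g,198,yw+np.pi)
```

```text
[519.7 331.3  18. ] [522.4 338.8  18. ] [np.float64(98.8), np.float64(99.3)]
[424.37320364 288.31565123] 513.0482732760453
at [483.3 -27.8 197.2] [ 3.1414e+00 -1.4000e-03  3.1413e+00] t 10.1 gap 35.3 F 40.0 [-0.2 -0.3 -2.1]
rows: shift [ 5.9  31.61 -0.07] turn -5.16
```

```bash
python3 -m creep '[[-1,[0.2,1,0],-0.2],[-1,[0.6,3.5,0],-0.6],[-1,[1.3,7,0],-1.1],[-1,[2,11,0],-1.8],[-1,[2.8,15,0],-2.5],[-1,[3.6,19,0],-3.2],[-1,[4.4,23,0],-3.9],[-1,[5,26.5,0],-4.5],[-1,[5.6,29.5,0],-4.9],[-1,[5.9,31.2,0],-5.15],[-1,[5.9,31.5,0],-5.15],[-1,[5.9,31.5,0],-5.15]]'
python3 - <<'E'
from h import *
go(424.5,287,198,.45+np.pi)
s=manip.camera('scene');t=manip.camera('top')
sat=lambda im:cv2.inRange(cv2.cvtColor(im,cv2.COLOR_RGB2HSV),(0,130,50),(25,255,255))
R_=[]
for n,im,b in(('top',t,(180,160,260,240)),('scene',s,(360,130,480,260))):
    x0,y0,x1,y1=b;k,l,st,c=cv2.connectedComponentsWithStats(sat(im)[y0:y1,x0:x1]);P=manip.camera_params(n)
    for i in range(1,k):
        if st[i,4]>30: u=c[i]+[x0,y0];print(n,st[i],u.round(1),onz(P,*u,198-14.5+17).round(1))
save('c6',np.hstack([cv2.resize(t[150:270,150:310],(400,300)),cv2.resize(s[140:290,350:550],(400,300))]))
E
```

```text
clock: 11.3
eef_pos: [424.3, 287.4, 197.7]
eef_rot: [-3.142, -0.001, -2.692]
wrist_force: [-0.1, 0.3, -2.3]
finger_gap: 35.3
finger_force: 40.0
at [424.3 287.4 197.7] [-3.1415e+00 -5.0000e-04 -2.6917e+00] t 11.3 gap 35.3 F 40.0 [-0.1  0.3 -2.3]
rows: shift [-0.   -0.05 -0.03] turn -0.0
top [14 26 11  9 37] [199.9 189.5] [532.4 327.3 200.5]
scene [ 65  74  12  13 124] [430.7 209.5] [517.6 336.  200.5]
```

View pics/c6.png

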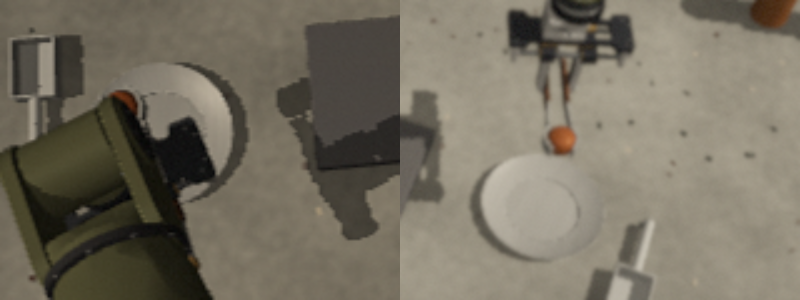

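The fritter is still in the jaws. The scene view puts it near (518,336), against the plate centre near (521,334), with its base about 18 cm up. I'll let it settle and hand in.

```bash
python3 -m creep '[[-1,[0,0,0],0],[-1,[0,0,0],0],[-1,[0,0,0],0],[-1,[0,0,0],0]]' && python3 -c "
from cell import manip
print(manip.sign_off())"
```

```text
clock: 11.8
eef_pos: [424.7, 287.0, 198.0]
eef_rot: [3.142, 0.0, -2.693]
wrist_force: [0.2, -0.3, -2.2]
finger_gap: 35.6
finger_force: 40.0
the job is handed in; nothing more can be done
None
```

I handed the job in at 11.8 s: the tongs grip the fritter firmly (40 N) about 18 cm above the platform, within about 4 mm of the plate's centre, and the pot, mug and scoop were not touched.

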